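# Set the length gauge and pinch its cam lever shut

## Task

Get the length gauge ready: lift the loose orange cap off the datum pin and set it down into the pocket of the wooden cap holder, open side down as it came off. Then, with the red cam lever still open, draw the sprung leg out by the back of its black foot until its yellow index lines up with the red mark clip, and while holding it there squeeze the lever flat against the leg. The worn cam does not lock by itself, so finish still pinching lever and leg together with the leg held at the mark, without letting go; leave the mark clip and the other things where they are.

Things in the scene. Friction and masses are not known exactly. Their poses are not given: they have to be found in the camera images.
- length_gauge: Fixed gauge. Aluminium base plate 116 x 250 x 10 mm (local x -76..+40, y -125..+125 mm). Datum pin 12 mm thick at local (0, +98), on a 26 mm boss with top at z 18, pin top z 46. Origin on the underside (z = table top = 0) below the leg's axis; local z up, the leg slides out to local -y; lever on the leg's +x side, white scale on its -x side
- leg (a joint): how far the leg is drawn out (m), towards gauge local -y: 0 = fully in (start), stop 0.06. Steel bar 22 x 22 mm, local x -11..+11, z 34..56. A spring of 2 N at 0, rising 0.4 N per cm, draws it back in whenever it is not held. The side of a finger behind its foot can push it out
- collar_face (a point): middle of the front of the collar that the leg comes out of, at gauge local (0, 0, 45) mm. The blue collar block spans local x -22..+22, y 0..+68, top at z 65; a black hinge ear for the lever, x +14..+26, stands 7 mm in front of it
- foot_back (a point): on the back (collar side) of the leg's black rubber foot, at gauge local (-28, -(42 + leg), 46) mm. The foot is a plate 12 mm thick, local x -46..+12, z 26..66; so on the leg's -x side its back stands 35 mm out from the bar. At the start the gap from collar to foot is 42 mm: a finger fits in it on either side of the bar
- lever_end (a point): free end of the lever's red paddle, mid thickness, 88 mm from the hinge. The paddle is 7 mm thick and 24 mm high (z 34..58); closed it spans gauge local x +12..+19, y -6..-92 mm; opening swings this end towards +x
- leg_index (a point): tip of the yellow index blade on the foot, at gauge local (-0.057, -(0.048 + leg), 0.0165); moves with the leg
- mark (a joint): position of the red mark clip on the scale (m), the leg is at its length mark when joint leg equals this value; it stays where it is unless knocked
- mark_line (a point): point of the red mark clip (18 x 6 x 7 mm, below z 20) facing the index, at gauge local (-0.057, -(0.048 + mark), 0.0165); axes parallel to the gauge's; the index is at the mark when the two points coincide
- cam_lever (a joint): angle of the red cam lever (rad): 0 = closed, flat along the leg's +x side; starts 0.28 to 0.42 open (stop 0.6) and stays where left (hinge friction 0.04 N m). Upright hinge at gauge local (20, -4) mm, barrel 17 mm thick, z 31..61. It does not lock the leg. Closed, leg and lever together are 30 mm wide, local x -11..+19
- cap: loose orange protective cap, a cup 30 mm in diameter and 36 mm high, 16 mm bore, open side down over the datum pin (starts on the boss, underside at z 18). Origin at the centre of its open underside, z up through the closed top. 20 to 45 g, held only by its weight
- cap_holder: fixed wooden holder block 80 x 80 x 22 mm with one round pocket 36 mm in diameter and 14 mm deep in the middle of its top (pocket floor at z 8). Origin at the centre of the underside
- cap_holder_hole0 (a point): centre of the mouth of the holder's pocket, at z 22
- collet_nut: bystander: grey collet nut, 50 x 54 x 24 mm, origin under its centre
- parts_tin: bystander: round tin of screws, 89 mm wide, 32 mm high, origin under its centre
- collet_1: bystander: steel collet standing, 32 mm in diameter, 42 mm high, origin under its centre
- pencil: bystander: red carpenter's pencil lying, 153 x 13 x 8 mm, origin under its centre

How it is judged:
By the outcome, as a careful person would: the job done as asked, in the order asked, and still so for the second after the job is handed in, while the arm keeps its last pose, push and grip.
It also fails if it takes over 61 s, if anything falls off the work surface, if the arm or the gripper's body presses on something with over 40 N, if the wrist force passes 120 N, or if a joint passes its speed limit or range.

## Robot

A 7-joint arm with a two-finger parallel gripper is mounted at the origin on a cart in front of the work surface, level with it; the furniture and walls round the work are solid. World frame = base frame: x ahead of the robot, y to its left, z up, the work surface at z = 0. Lengths are in mm, angles in rad, forces in N, time in s.
With the tool pointing down it reaches from about 400 to 875 mm from the base axis. Payload 4.4 kg.
Tool frame: the origin (TCP) lies midway between the tips of the shut fingers; the grasp point (between the pads) lies ctrl.grip_depth behind it (ctrl.grip_depth is the distance from the TCP to the grasp point, in mm); z points along the fingers, y is the line along which they close (so a half turn about z gives the same grasp; the last joint's range is limited). The gripper opens to 85 mm and grips with 20 to 120 N. Pads are 22 mm wide; open, the fingers measure 114 mm over their backs; the gripper's body (76 mm by 85 mm) begins 54 mm behind the grasp point. The pads swing forward as they close: fully open they stand 13 mm farther back than shut.
Start: joints at [1.117, 0.628, 0.038, 1.517, -0.027, 0.996, -0.02], TCP at [245.827, -601.736, 231.313] pointing down, gripper open.
Joint ranges: [-3.06, 3.06], [-0.37, 2.12], [-1.25, 1.32], [0.18, 2.47], [-1.1, 4.24], [0.23, 1.98], [-2.94, 2.94]. Speed limits (rad/s): [2.57, 2.57, 3.14, 3.14, 3.14, 3.14, 3.14].

## Interface

Orientations are given as [roll, pitch, yaw] about the fixed x, y, z axes, in that order (R = Rz(yaw) Ry(pitch) Rx(roll)).
In Python, from cell import ctrl gives the robot as it stands.
- The arm moves only by the tool carry_out, never from a script. Its argument "deltas" is one flat list of numbers, 7 for each row, row after row: the turn, a rotation vector about the tool's x, y, z in degrees, then the shift along the tool's x, y, z in m, then the closure, from -1 (fully open) to 1 (shut). In form: [wx, wy, wz, dx, dy, dz, claw, wx, wy, wz, dx, dy, dz, claw, ...]. A call has 1 to 12 rows; each row shifts and turns the commanded pose from where the row before left it, along the tool's axes as they then stand; what a row does not reach is not made up. A row lasts 1/8 s, in which the tool goes at most 62.5 mm and 10.7 degrees, less where a joint would pass 70% of its speed; a pose out of reach is approached as far as the arm can. A call with a gripper value outside its range is refused whole. The fingers move at their own pace and stop on an object; the grip force is fixed at half the most. Time passes only in rows, so rows that do not move let the fingers close. It gives the time, the measured TCP pose, the force, the opening and the grip force at its end, in the units of the state.
- ctrl.read_state(): the state, without advancing time (a new reading comes with each control period).
- ctrl.get_image(name): name is "side" or "top" or "wrist"; returns the picture (400x640x3 uint8, red, green, blue); there is no depth.
- ctrl.calibration(name): a dict with "mtx" (3x3 intrinsics, pixels), "distortion" ([k1, k2, p1, p2, k3] as OpenCV has them; the pictures are not rectified), "R" (3x3) and "t" (3): a world point X has camera coordinates R X + t. Camera axes: x right, y down, z forward; pixel columns grow to the right and rows downward; lengths in mm; the calibration is good to about 2 mm. A picture is of the moment at which its call begins: read the wrist's pose just before it. calibration takes no time and is no camera call; for the wrist camera it gives the pose at the moment of the call.
- ctrl.finish_job(): hands the job in; it is judged then, once.
The state is a dict: "clock": time; "qpos": joint angles; "qd": joint speeds; "tau": joint torques, N m; "eef_pos": TCP position; "tool_rot": TCP orientation; "force": force on the tool from outside, world axes, zero at the start; "torque": the same for the moment, N m; "width": finger opening in mm; "gripper_force": force on a finger pad.
Only numpy, scipy, OpenCV 4.12 (cv2) and the standard library are available. Lean on these libraries where they do the work, as an engineer would, in place of code of your own. Each camera call takes 0.05 s, during which the arm holds its last target. There are 200 camera calls.

## Working session

There is one attempt and no reset: what is moved stays moved. The work goes in short steps, Python scripts to look and compute and a tool call to move; the robot and the scene stay as the last step left them, time stands still between calls to the robot, and variables do not carry over. Pictures are saved under pics/ and viewed, at most 10 in all, crops included, and the job is handed in when it is done.

Besides the shell and the picture viewer there is one more tool, called after "Emit:" as name(argument=value, ...) on one line, values as JSON. carry_out: Moves the arm, as the interface text tells. Its arguments: {"type":"object","properties":{"deltas":{"type":"array"}},"required":["deltas"]}

```bash
mkdir -p pics
python3 - <<'E'
from cell import ctrl
import cv2
print(ctrl.read_state(), ctrl.grip_depth)
for n in ["top","side"]:
    im=ctrl.get_image(n); cv2.imwrite(f"pics/{n}0.png",im[:,:,::-1]); c=ctrl.calibration(n); print(n,c)
E
```

```text
{'clock': 0.0, 'qpos': array([ 1.11722352,  0.62939665,  0.03842001,  1.5183977 , -0.02699082,
        0.99630564, -0.01998927]), 'qd': array([ 6.52634125e-05, -7.95143399e-04, -1.17531137e-03, -4.76652493e-04,
        4.02198240e-04, -2.61181637e-04,  4.26069897e-04]), 'tau': array([ 3.11989033e-04, -5.63400292e+01,  1.22613855e+00, -1.93445778e+01,
        1.09859221e-02,  1.04722913e-02, -1.43669200e-05]), 'eef_pos': array([ 245.57216658, -601.12365792,  230.34646718]), 'tool_rot': array([-3.13960293e+00,  2.44378485e-05,  3.87805637e-01]), 'force': array([ 0.23266167,  0.5973513 , -0.54213033]), 'torque': array([-0.01309449,  0.00300271,  0.01832081]), 'gripper_force': 0.0, 'width': 85.43149966222839} 18.700000000000003
top {'mtx': array([[406.48162505,   0.        , 324.0532995 ],
       [  0.        , 406.48162505, 198.74519399],
       [  0.        ,   0.        ,   1.        ]]), 'distortion': array([-0.05405759,  0.        ,  0.        ,  0.        ,  0.        ]), 'R': array([[-0.00749028, -0.99996012, -0.00486426],
       [-0.99657291,  0.00786547, -0.08234425],
       [ 0.08237923,  0.0042308 , -0.99659207]]), 't': array([ -73.50198906,  488.49499277, 1293.75886966])}
side {'mtx': array([[439.82670839,   0.        , 311.85316809],
       [  0.        , 439.82670839, 207.04572167],
       [  0.        ,   0.        ,   1.        ]]), 'distortion': array([-0.00643895,  0.        ,  0.        ,  0.        ,  0.        ]), 'R': array([[ 0.93385903, -0.35733589,  0.01477722],
       [-0.22807696, -0.62686327, -0.74499888],
       [ 0.27547814,  0.69235359, -0.66690202]]), 't': array([-487.05417399,   97.90140452, 1474.83020724])}
```

View pics/top0.png

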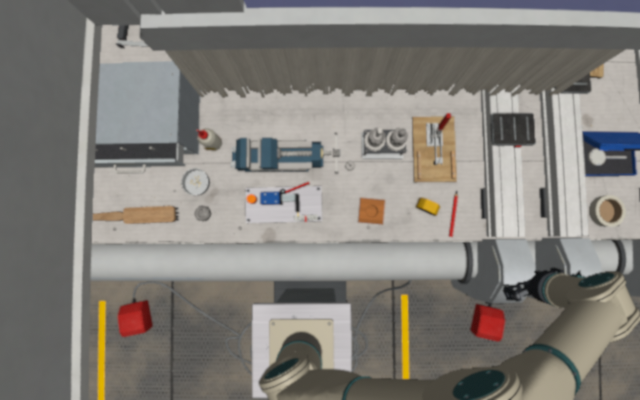

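View pics/side0.png

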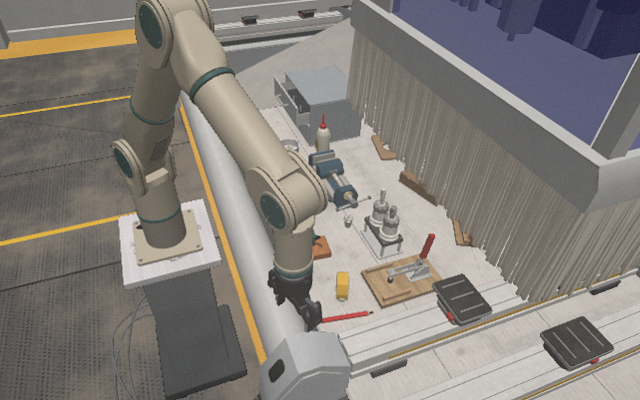

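```bash
cat > h.py <<'E'
import numpy as np, cv2
from cell import ctrl
from scipy.spatial.transform import Rotation as Ro
def world(c,px,z):
    n=cv2.undistortPoints(np.array([[px]],float),c["mtx"],c["distortion"])[0,0]
    d=c["R"].T@np.array([n[0],n[1],1]); o=-c["R"].T@c["t"]
    return o+d*(z-o[2])/d[2]
def proj(c,X):
    return cv2.projectPoints(np.array(X,float).reshape(-1,3),cv2.Rodrigues(c["R"])[0],c["t"],c["mtx"],c["distortion"])[0][:,0]
def crop(im,name,x0,y0,x1,y1,s):
    cv2.imwrite(name,cv2.resize(im[y0:y1,x0:x1,::-1],None,fx=s,fy=s,interpolation=cv2.INTER_CUBIC))
E
python3 - <<'E'
from h import *
im=ctrl.get_image("top"); crop(im,"pics/t1.png",235,175,395,230,5)
c=ctrl.calibration("top")
for p,z in [((252,199),54),((372,211),22),((246,190),10),((322,185),10),((297,203),66)]: print(p,world(c,p,z))
print(ctrl.calibration("wrist"))
E
```

```text
(252, 199) [486.08989846 149.99200634  54.        ]
(372, 211) [ 446.93950171 -231.33698203   22.        ]
(246, 190) [519.46640131 177.96099898  10.        ]
(322, 185) [533.83511391 -70.8460316   10.        ]
(297, 203) [471.46703931   6.98162967  66.        ]
{'mtx': array([[354.73745584,   0.        , 317.63700827],
       [  0.        , 354.73745584, 203.69797819],
       [  0.        ,   0.        ,   1.        ]]), 'distortion': array([-0.06068298,  0.        ,  0.        ,  0.        ,  0.        ]), 'R': array([[ 0.37795681, -0.9258204 , -0.00228899],
       [-0.89120208, -0.3644918 ,  0.27000848],
       [-0.25081367, -0.10001159, -0.96285522]]), 't': array([-649.26410207,  -34.31463243,  379.17257977])}
```

View pics/t1.png

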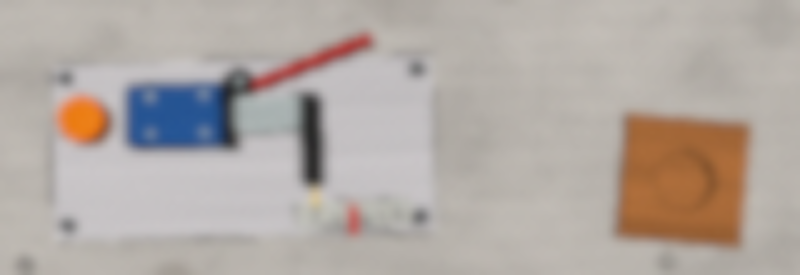

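```bash
cat >> h.py <<'E'
def plan(pos,yaw,n):
    "n equal rows (turn deg, shift m in tool axes) to a tool-down pose"
    s=ctrl.read_state(); R0=Ro.from_euler("xyz",s["tool_rot"]); R1=Ro.from_euler("xyz",[np.pi,0,yaw])
    w=(R0.inv()*R1).as_rotvec(); d=(np.array(pos)-s["eef_pos"])/n
    for i in range(n):
        Ri=R0*Ro.from_rotvec(w*i/n); print(np.round(np.degrees(w)/n,2),np.round(Ri.inv().apply(d)/1000,4))
E
python3 -c "
from h import *
plan([450,-200,230],np.pi/2,9)"
```

```text
[-0.01 -0.01 -7.53] [ 0.0379 -0.0327  0.0001]
[-0.01 -0.01 -7.53] [ 0.0418 -0.0274  0.0001]
[-0.01 -0.01 -7.53] [ 0.0451 -0.0217  0.0001]
[-0.01 -0.01 -7.53] [ 0.0475 -0.0156  0.0001]
[-0.01 -0.01 -7.53] [ 0.0492 -0.0093  0.0001]
[-0.01 -0.01 -7.53] [ 0.05   -0.0027  0.0001]
[-0.01 -0.01 -7.53] [0.0499 0.0038 0.0001]
[-0.01 -0.01 -7.53] [0.049  0.0103 0.0001]
[-0.01 -0.01 -7.53] [0.0472 0.0167 0.0001]
```

Emit:
carry_out(deltas=[0,0,-7.53,0.038,-0.033,0,-1,0,0,-7.53,0.042,-0.027,0,-1,0,0,-7.53,0.045,-0.022,0,-1,0,0,-7.53,0.0475,-0.0155,0,-1,0,0,-7.53,0.049,-0.009,0,-1,0,0,-7.53,0.05,-0.003,0,-1,0,0,-7.53,0.05,0.004,0,-1,0,0,-7.53,0.049,0.01,0,-1,0,0,-7.53,0.047,0.017,0,-1,0,0,0,0,0,0,-1,0,0,0,0,0,0,-1])

```text
clock: 1.52
eef_pos: [450.0, -201.2, 231.1]
tool_rot: [-3.141, 0.0, 1.57]
force: [-0.1, -1.1, 0.6]
width: 85.3
gripper_force: 0.0
```

Run:
```python
from h import *
s=ctrl.read_state(); print(s["eef_pos"],s["tool_rot"],s["clock"])
c=ctrl.calibration("wrist"); np.save("w1.npy",c,allow_pickle=True)
im=ctrl.get_image("wrist"); crop(im,"pics/w1.png",0,0,640,400,1.25)
print(proj(c,[[447,-231,22]]))
plan([480,0,230],np.pi/2,4)
```

```text
[ 450.01985298 -201.15680838  231.11192146] [-3.14073386e+00  4.49882304e-04  1.56965555e+00] 1.525
[[314.24835989 203.59249125]]
[-0.01  0.01 -0.04] [0.0505 0.0074 0.0002]
[-0.01  0.01 -0.04] [0.0504 0.0075 0.0003]
[-0.01  0.01 -0.04] [0.0504 0.0075 0.0003]
[-0.01  0.01 -0.04] [0.0504 0.0075 0.0003]
```

View pics/w1.png

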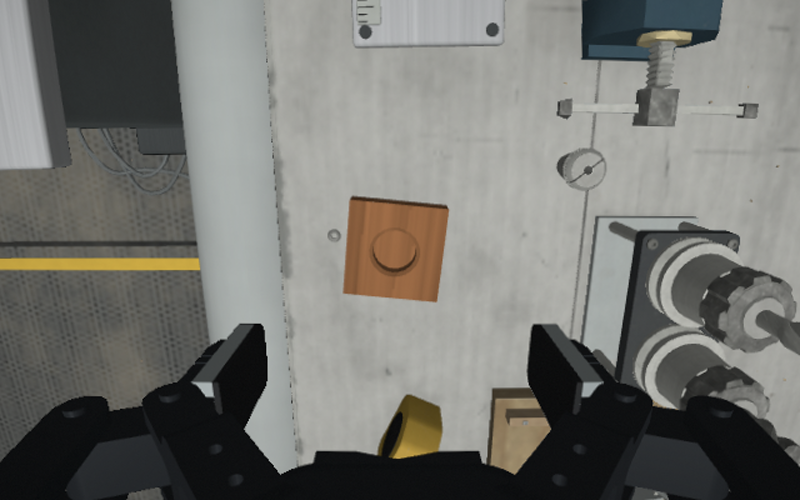

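Emit:
carry_out(deltas=[0,0,0,0.05,0.0075,0,-1,0,0,0,0.05,0.0075,0,-1,0,0,0,0.05,0.0075,0,-1,0,0,0,0.05,0.0075,0,-1,0,0,0,0,0,0,-1,0,0,0,0,0,0,-1])

```text
clock: 2.33
eef_pos: [480.3, -2.4, 231.1]
tool_rot: [-3.141, 0.001, 1.568]
force: [0.6, 0.7, 0.1]
width: 85.1
gripper_force: 0.0
```

Run:
```python
from h import *
c1=np.load("w1.npy",allow_pickle=True).item()
print("hole",world(c1,(316.4,201.6),22))
c=ctrl.calibration("wrist"); np.save("w2.npy",c,allow_pickle=True)
im=ctrl.get_image("wrist"); crop(im,"pics/w2.png",0,0,640,400,1.25)
s=ctrl.read_state(); print(s["eef_pos"],s["tool_rot"],s["clock"])
```

```text
hole [ 449.21760824 -228.87760875   22.        ]
[480.22798255  -2.8760262  231.11881951] [-3.14086585e+00  1.29142139e-03  1.56712829e+00] 2.375
```

View pics/w2.png

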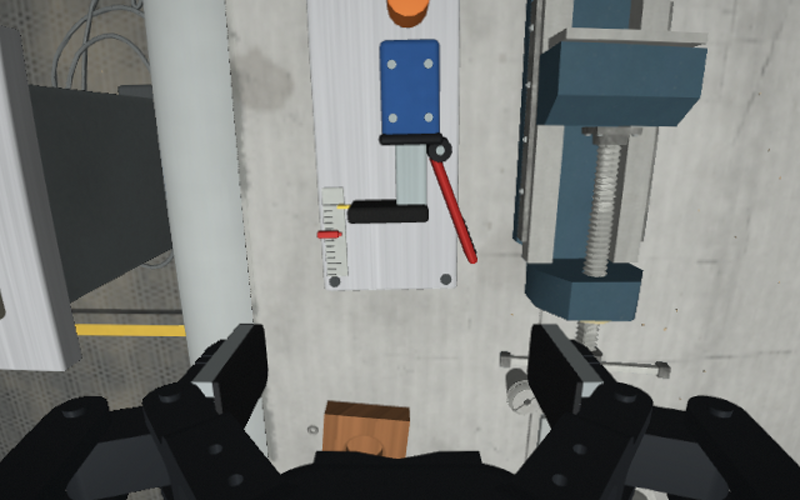

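```bash
cat > fit.py <<'E'
from h import *
from scipy.optimize import least_squares
c=np.load("w2.npy",allow_pickle=True).item()
L=np.array([[20,-4,61],[-76,-125,10],[40,-125,10],[-22,68,65],[22,68,65]],float)
P=np.array([[440,150],[324,291],[456,290],[380,41],[439,41]])/1.25
def T(p,L):
    r=Ro.from_euler("z",p[2]).as_matrix(); return np.asarray(L)@r.T+[p[0],p[1],0]
f=lambda p:(proj(c,T(p,L))-P).ravel()
r=least_squares(f,[475,50,0]); g=r.x
E
python3 - <<'E'
from fit import *
print(g,r.fun.reshape(-1,2).round(1)); np.save("g.npy",g)
inv=lambda X:Ro.from_euler("z",-g[2]).apply(np.array(X)-[g[0],g[1],0])
for n,p,z in [("index",(338,207),16.5),("mark",(341,234),16.5),("lever",(473,261),58),("footcorner",(428,206),66)]:
    print(n,inv(world(c,np.array(p)/1.25,z)).round(1))
pin=T(g,[[0,98,0]])[0]; print("pin",pin, proj(c,[[*pin[:2],54]])*1.25)
ct=ctrl.calibration("top"); print("cap top-cam",world(ct,(252-.4,198.8),54))
plan([pin[0],pin[1],110],np.pi/2+g[2],4)
E
```

```text
[4.90414587e+02 5.55171601e+01 1.46930505e-02] [[-0.2  1.5]
 [-0.4  1.6]
 [ 0.2  0.7]
 [-3.5 -0.9]
 [ 3.9 -1.8]]
index [-58.3 -48.5  16.5]
mark [-57.  -71.   16.5]
lever [ 45.6 -83.7  58. ]
footcorner [ 11.6 -40.7  66. ]
pin [488.97471995 153.50658192   0.        ] [[408.74810544  -6.01017325]]
cap top-cam [486.73327613 151.26437182  54.        ]
[-0.01  0.02 -0.26] [0.0391 0.0021 0.0302]
[-0.01  0.02 -0.26] [0.0391 0.0022 0.0302]
[-0.01  0.02 -0.26] [0.0391 0.0024 0.0303]
[-0.01  0.02 -0.26] [0.0391 0.0026 0.0303]
```

Emit:
carry_out(deltas=[0,0,-0.26,0.039,0.0021,0.03,-1,0,0,-0.26,0.039,0.0022,0.03,-1,0,0,-0.26,0.039,0.0024,0.03,-1,0,0,-0.26,0.039,0.0026,0.03,-1,0,0,0,0,0,0,-1,0,0,0,0,0,0,-1])

```text
clock: 3.12
eef_pos: [489.2, 153.2, 111.3]
tool_rot: [-3.141, 0.002, 1.586]
force: [-0.1, 0.2, 0.7]
width: 85.5
gripper_force: 0.0
```

Run:
```python
from h import *
c=ctrl.calibration("wrist"); im=ctrl.get_image("wrist"); crop(im,"pics/w3.png",0,0,640,400,1.25)
s=ctrl.read_state(); print(s["eef_pos"],s["tool_rot"],s["clock"])
g=np.load("g.npy"); print(proj(c,[[488.97,153.5,54]])*1.25)
```

```text
[489.46612468 153.01104532 111.67150267] [3.14113970e+00 1.35470096e-03 1.58519019e+00] 3.175
[[394.90236816 279.20325273]]
```

View pics/w3.png

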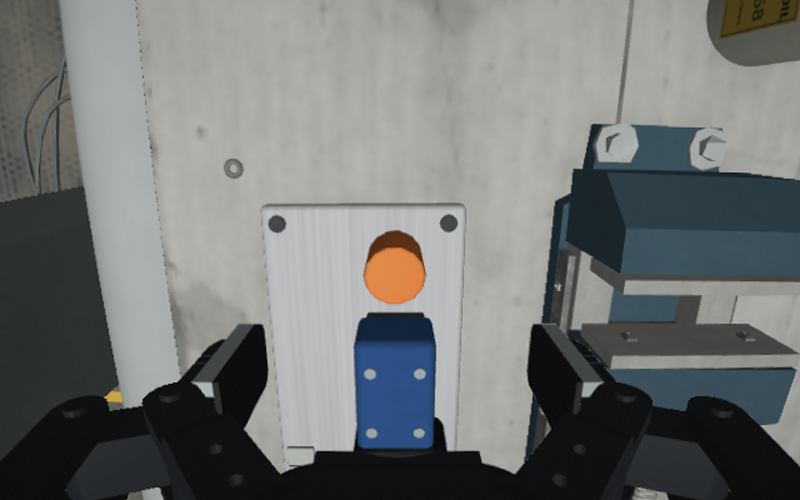

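Emit:
carry_out(deltas=[0,0,0,0.0026,-0.0005,0.02,-1,0,0,0,0,0,0.03,-0.6,0,0,0,0,0,0.03,-0.5,0,0,0,0,0,0,-0.4,0,0,0,0,0,0,-0.4])

```text
clock: 3.8
eef_pos: [489.3, 157.3, 32.5]
tool_rot: [3.14, -0.0, 1.587]
force: [0.4, 0.2, 0.5]
width: 59.7
gripper_force: 0.0
```

Run:
```python
from h import *
im=ctrl.get_image("wrist"); crop(im,"pics/w4.png",160,150,480,400,2)
s=ctrl.read_state(); print(s["eef_pos"],s["tool_rot"],s["clock"],s["width"])
```

```text
[489.45987513 157.65907154  32.75475356] [ 3.13921807e+00 -5.90532354e-04  1.58737794e+00] 3.85 59.96499754990786
```

View pics/w4.png

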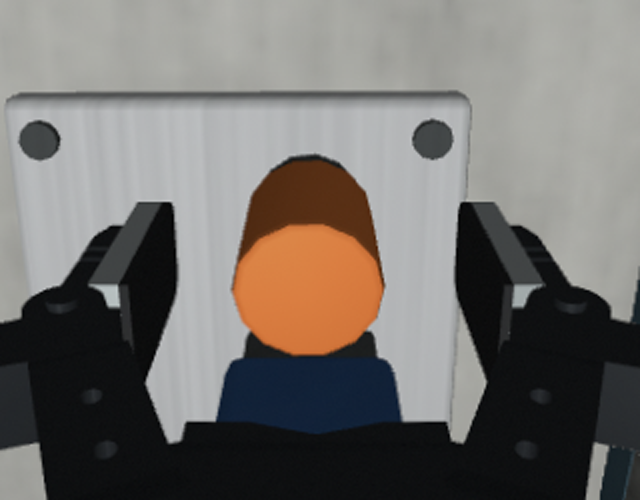

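Emit:
carry_out(deltas=[0,0,0,0,-0.0012,0,-0.2,0,0,0,0,0,0,1,0,0,0,0,0,0,1,0,0,0,0,0,0,1,0,0,0,0,0,0,1,0,0,0,0,0,-0.01,1,0,0,0,0,0,-0.025,1,0,0,0,0,0,-0.03,1,0,0,0,0,0,-0.025,1,0,0,0,0,0,0,1])

```text
clock: 5.1
eef_pos: [488.4, 158.6, 123.4]
tool_rot: [3.138, -0.001, 1.589]
force: [0.0, 0.4, -0.7]
width: 27.7
gripper_force: 59.3
```

Run:
```python
from h import *
c=ctrl.calibration("wrist");im=ctrl.get_image("wrist")
s=ctrl.read_state(); print(s["eef_pos"],s["tool_rot"],s["clock"],s["width"],s["gripper_force"])
m=((im[...,0]>180)&(im[...,1]<170)&(im[...,2]<110)).astype(np.uint8)
n,l,st,ce=cv2.connectedComponentsWithStats(m); k=1+st[1:,4].argmax(); print(st[k],ce[k])
crop(im,"pics/w5.png",160,150,480,400,2)
for z in (105,110,115,120,125): print(z,world(c,ce[k],z).round(1))
plan([449.2,-228.9,115],np.pi/2,8)
```

```text
[487.56418028 158.15271614 122.24758897] [ 3.13965932e+00 -5.92352059e-04  1.58854972e+00] 5.15 27.511649999785277 59.34546805554419
[ 282  265   72   65 3722] [317.43444385 296.6587856 ]
105 [489.7 132.8 105. ]
110 [489.6 135.7 110. ]
115 [489.5 138.6 115. ]
120 [489.5 141.5 120. ]
125 [489.4 144.4 125. ]
[ 0.01 -0.    0.13] [-0.0483 -0.0057  0.0009]
[ 0.01 -0.    0.13] [-0.0483 -0.0055  0.0009]
[ 0.01 -0.    0.13] [-0.0483 -0.0054  0.0009]
[ 0.01 -0.    0.13] [-0.0483 -0.0053  0.0009]
[ 0.01 -0.    0.13] [-0.0483 -0.0052  0.0009]
[ 0.01 -0.    0.13] [-0.0483 -0.0051  0.0009]
[ 0.01 -0.    0.13] [-0.0484 -0.005   0.0009]
[ 0.01 -0.    0.13] [-0.0484 -0.0049  0.0009]
```

View pics/w5.png

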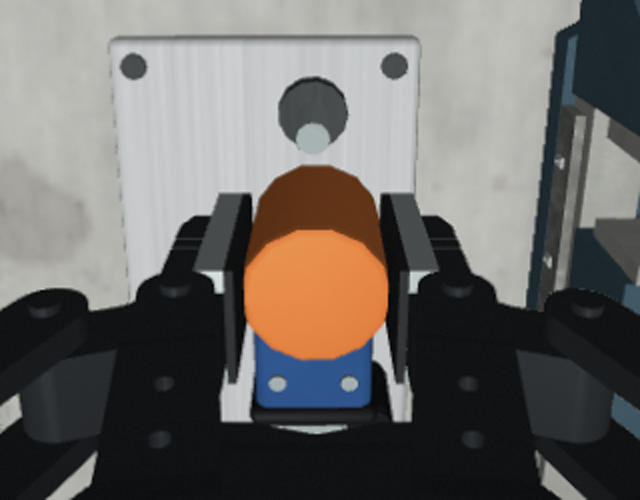

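Emit:
carry_out(deltas=[0,0,0,-0.02,-0.0024,0,1,0,0,0,-0.045,-0.0054,0,1,0,0,0,-0.05,-0.006,0,1,0,0,0,-0.05,-0.006,0,1,0,0,0,-0.05,-0.006,0,1,0,0,0,-0.05,-0.006,0,1,0,0,0,-0.05,-0.006,0,1,0,0,0,-0.0486,-0.006,0,1,0,0,0,-0.02,-0.0025,0.02,1,0,0,0,0,0,0.03,1,0,0,0,0,0,0,1,0,0,0,0,0,0,1])

```text
clock: 6.65
eef_pos: [447.8, -225.7, 71.5]
tool_rot: [-3.141, -0.001, 1.59]
force: [0.8, -0.5, -0.2]
width: 27.5
gripper_force: 59.3
```

Run:
```python
from h import *
c=ctrl.calibration("wrist");im=ctrl.get_image("wrist")
P=[];Q=[]
for i in range(6):
    s=ctrl.read_state(); P.append(s["eef_pos"]);Q.append(s["tool_rot"]); ctrl.get_image("top")
print(np.array(P).round(1),np.array(Q).round(3)[0],s["clock"],s["width"],s["gripper_force"])
m=((im[...,0]>200)&(im[...,1]<170)&(im[...,2]<110)).astype(np.uint8)
n,l,st,ce=cv2.connectedComponentsWithStats(m); k=1+st[1:,4].argmax(); print(st[k],ce[k])
print(world(c,ce[k],94), world(c,ce[k],58))
crop(im,"pics/w6.png",160,100,480,400,2)
```

```text
[[ 448.2 -225.8   71.9]
 [ 448.4 -226.    72.1]
 [ 448.4 -226.1   72.2]
 [ 448.3 -226.2   72.2]
 [ 448.2 -226.3   72.1]
 [ 448.1 -226.3   72. ]] [ 3.141 -0.     1.59 ] 6.95 27.639188832428765 59.34716403717175
[ 283  265   71   64 3592] [317.51085746 296.780902  ]
[ 448.71192892 -227.58700689   94.        ] [ 449.04638182 -248.64018376   58.        ]
```

View pics/w6.png

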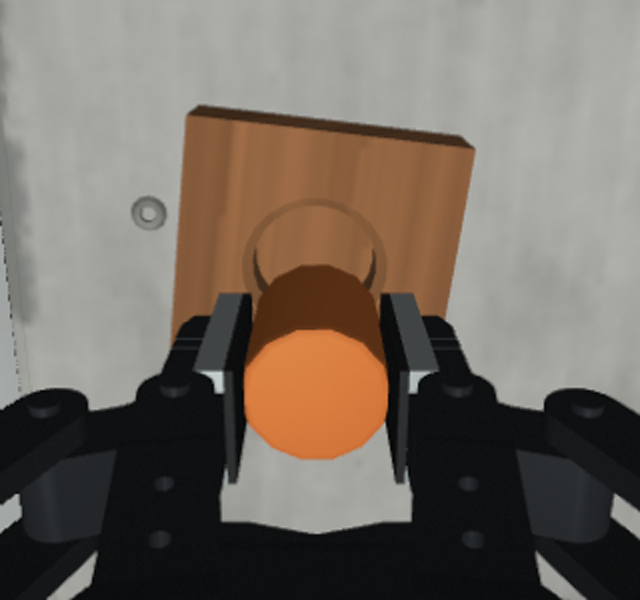

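Run:
```python
from h import *
from scipy.optimize import least_squares
c=ctrl.calibration("wrist"); a=np.linspace(0,2*np.pi,361)
def circ(x,y,r,z): return proj(c,np.c_[x+r*np.cos(a),y+r*np.sin(a),0*a+z])
def f(p):
    q=circ(p[0],p[1],18,22); return [q[:,0].min()-281.5,q[:,0].max()-352.5,q[:,1].min()-199]
r=least_squares(f,[449,-228],diff_step=1e-4); print("hole",r.x,r.fun)
def f2(p):
    q=circ(p[0],p[1],15,p[2]); return [q[:,0].min()-282.5,q[:,0].max()-354,q[:,1].min()-264.5,q[:,1].max()-329.5]
r=least_squares(f2,[449,-228,94],diff_step=1e-4); print("captop",r.x,r.fun)
```

```text
hole [ 448.5246253 -226.9510704] [ 4.14628808 -4.14577087 -0.20512889]
captop [ 449.2983664  -235.12233305   83.67835413] [-0.44441907  0.44446762  0.48633481 -0.52012977]
```

Emit:
carry_out(deltas=[0,0,0,-0.0005,0,0.02,1,0,0,0,0,0,0.01,1,0,0,0,0,0,0.006,1,0,0,0,0,0,0.004,1,0,0,0,0,0,0,1])

```text
clock: 7.62
eef_pos: [447.7, -226.7, 31.3]
tool_rot: [-3.141, -0.0, 1.589]
force: [0.4, -0.6, -0.6]
width: 27.6
gripper_force: 59.3
```

Emit:
carry_out(deltas=[0,0,0,0,0,0.004,1,0,0,0,0,0,0.003,1,0,0,0,0,0,0,1,0,0,0,0,0,0,1])

```text
clock: 8.12
eef_pos: [447.7, -226.8, 24.4]
tool_rot: [3.142, 0.0, 1.589]
force: [0.3, 0.6, 0.2]
width: 27.3
gripper_force: 59.3
```

Emit:
carry_out(deltas=[0,0,0,0,0,0,0.2,0,0,0,0,0,0,-0.2,0,0,0,0,0,0,-0.5,0,0,0,0,0,0,-0.65,0,0,0,0,0,-0.02,-0.65,0,0,0,0,0,-0.045,-0.65,0,0,0,0,0,-0.045,-0.65,0,0,0,0,0,0,-0.65])

```text
clock: 9.12
eef_pos: [449.8, -227.7, 137.3]
tool_rot: [3.135, 0.003, 1.588]
force: [-0.5, -0.3, -0.4]
width: 70.5
gripper_force: 0.0
```

Run:
```python
from h import *
c=ctrl.calibration("wrist");im=ctrl.get_image("wrist")
s=ctrl.read_state(); print(s["eef_pos"],s["tool_rot"],s["clock"],s["width"])
m=((im[...,0]>200)&(im[...,1]<170)&(im[...,2]<110)).astype(np.uint8)
n,l,st,ce=cv2.connectedComponentsWithStats(m); k=1+st[1:,4].argmax(); print(st[k],ce[k], world(c,ce[k],44))
cv2.imwrite("pics/w7.png",im[:,:,::-1])
```

```text
[ 448.49657175 -227.41500513  135.65918928] [3.13857778e+00 1.66907829e-03 1.58820727e+00] 9.175 70.50911118812323
[ 295  191   40   38 1156] [314.44204152 209.67041522] [ 449.03407343 -229.8526868    44.        ]
```

Run:
```python
from fit import *
f=lambda p:np.r_[(proj(c,T(p,L[:3]))-P[:3]).ravel(),(T(p,[[0,98,0]])[0]-[488.9,155.5,0])[:2]]
r=least_squares(f,g); g=r.x; print(g,r.fun.round(1)); np.save("g.npy",g)
inv=lambda X:Ro.from_euler("z",-g[2]).apply(np.array(X)-[g[0],g[1],0])
for n,p,z in [("index",(338,207),16.5),("mark",(341,234),16.5),("lever",(473,261),58),("footcorner",(428,206),66)]:
    print(n,inv(world(c,np.array(p)/1.25,z)).round(1))
p=T(g,[[14,-22,0]])[0]; print(p); plan([p[0],p[1],110],np.pi/2+g[2],6)
```

```text
[4.90513833e+02 5.69896720e+01 1.42459259e-02] [-0.1 -0.2 -0.5  0.3  0.3 -0.6  0.2 -0.5]
index [-58.4 -50.   16.5]
mark [-57.1 -72.5  16.5]
lever [ 45.5 -85.2  58. ]
footcorner [ 11.5 -42.1  66. ]
[504.82581181  35.19134062   0.        ]
[0.03 0.02 0.03] [0.0436 0.0101 0.0042]
[0.03 0.02 0.03] [0.0436 0.0101 0.0042]
[0.03 0.02 0.03] [0.0436 0.0101 0.0042]
[0.03 0.02 0.03] [0.0436 0.0101 0.0043]
[0.03 0.02 0.03] [0.0436 0.0101 0.0043]
[0.03 0.02 0.03] [0.0436 0.01   0.0043]
```

Emit:
carry_out(deltas=[0,0,0,0.0436,0.01,0,-0.65,0,0,0,0.0436,0.01,0,-0.65,0,0,0,0.0436,0.01,0,-0.65,0,0,0,0.0436,0.01,0,-0.65,0,0,0,0.0436,0.01,0,-0.65,0,0,0,0.0436,0.01,0,-0.65,0,0,0,0,0,0.025,-0.65,0,0,0,0,0,0,-0.65,0,0,0,0,0,0,-0.65])

```text
clock: 10.3
eef_pos: [502.4, 35.0, 109.0]
tool_rot: [-3.14, 0.001, 1.588]
force: [0.3, 0.1, -0.4]
width: 70.5
gripper_force: 0.0
```

Run:
```python
from h import *
c=ctrl.calibration("wrist");im=ctrl.get_image("wrist")
s=ctrl.read_state(); print(s["eef_pos"],s["tool_rot"],s["clock"],s["width"])
crop(im,"pics/w8.png",80,80,560,400,1.6)
g=np.load("g.npy"); R=Ro.from_euler("z",g[2])
def t(L): return proj(c,R.apply(L)+[g[0],g[1],0])
print((t([[20,-4,61],[-46,-42,66],[-57,-72,16.5],[-57,-48,16.5]])-[80,80])*1.6)
plan([*(R.apply([14,-22,0])+[g[0],g[1],0])[:2],22],np.pi/2+g[2],4)
```

```text
[502.8772789   35.04738654 109.38447215] [-3.14125802e+00  3.48755199e-04  1.58747173e+00] 10.35 70.72812052369285
[[402.24907302 189.67416908]
 [217.20275109 295.15377493]
 [228.48344384 308.07647462]
 [224.50503508 259.18149015]]
[-0.    0.01  0.03] [0.     0.0005 0.0218]
[-0.    0.01  0.03] [0.     0.0005 0.0218]
[-0.    0.01  0.03] [0.     0.0005 0.0218]
[-0.    0.01  0.03] [0.     0.0005 0.0218]
```

View pics/w8.png

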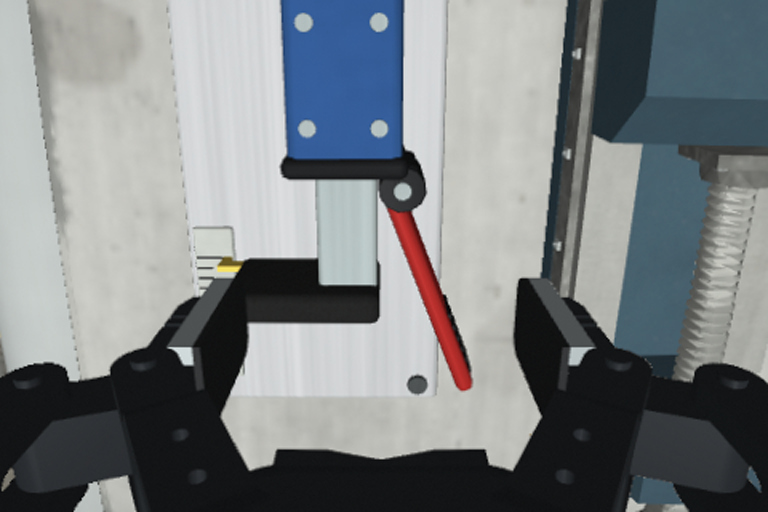

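Emit:
carry_out(deltas=[0,0,0,-0.002,0.002,0.02,-0.65,0,0,0,0,0,0.025,-0.65,0,0,0,0,0,0.022,-0.65,0,0,0,0,0,0.015,-0.65,0,0,0,0,0,0.005,-0.65,0,0,0,0,0,0,-0.65])

```text
clock: 11.1
eef_pos: [505.2, 33.8, 22.5]
tool_rot: [3.141, 0.0, 1.589]
force: [-0.2, -0.4, -0.6]
width: 70.5
gripper_force: 0.0
```

```bash
cat > m.py <<'E'
from h import *
g=np.load("g.npy"); R=Ro.from_euler("z",g[2])
def loc(X): return R.inv().apply(np.array(X)-[g[0],g[1],0])
def look():
    c=ctrl.calibration("wrist"); im=ctrl.get_image("wrist"); h=cv2.cvtColor(im,cv2.COLOR_RGB2HSV)
    s=ctrl.read_state(); print(s["clock"],"tcp",loc(s["eef_pos"]).round(1),"yaw",(s["tool_rot"][2]-np.pi/2-g[2]).round(4),"F",s["force"].round(1),"w",round(s["width"],1),round(s["gripper_force"],1))
    q=proj(c,R.apply([[-57,-60,16.5]])+[g[0],g[1],0])[0]
    for n,lo,hi in [("yellow",(18,120,100),(35,255,255)),("red",(172,130,60),(180,255,255)),("red0",(0,130,60),(6,255,255))]:
        m=cv2.inRange(h,np.array(lo),np.array(hi)); nn,l,st,ce=cv2.connectedComponentsWithStats(m)
        for k in range(1,nn):
            if st[k,4]>8:
                x,y,w,hh,a=st[k]; yl=y+hh/2-.5
                print(n,st[k],"centre",loc(world(c,ce[k],16.5)).round(1),"R",loc(world(c,(x+w-1,ce[k][1]),16.5)).round(1)[:2],"L",loc(world(c,(x,ce[k][1]),16.5)).round(1)[:2])
    return im,c
E
python3 -c "
from m import *
look()"
```

```text
11.15 tcp [ 14.6 -23.4  22.8] yaw 0.0035 F [ 0.  -0.3  0.7] w 70.4 0.0
yellow [  0 292  13  10 116] centre [-140.7  -45.4   16.5] R [-136.9  -45.2] L [-143.8  -45.5]
red0 [ 318  282   55   79 1926] centre [ 29.5 -55.5  16.5] R [ 41.6 -55.6] L [ 15.5 -55.6]
```

Emit:
carry_out(deltas=[0,0,0,-0.006,0,0,-0.65,0,0,0,-0.006,0,0,-0.65,0,0,0,-0.005,0,0,-0.65,0,0,0,-0.005,0,0,-0.65,0,0,0,-0.003,0,0,-0.65,0,0,0,0,0,0,-0.65])

```text
clock: 11.9
eef_pos: [505.7, 8.5, 22.4]
tool_rot: [3.141, 0.0, 1.588]
force: [0.0, 2.5, 2.3]
width: 70.8
gripper_force: 1.1
```

Run:
```python
from m import *
im,c=look(); cv2.imwrite("pics/w9.png",im[:,:,::-1])
# dark foot edge / finger check via the top camera: index and mark
t=ctrl.get_image("top"); ct=ctrl.calibration("top"); h=cv2.cvtColor(t,cv2.COLOR_RGB2HSV)
q=proj(ct,R.apply([[-57,-48,16.5],[-57,-72,16.5]])+[g[0],g[1],0]); print(q)
sat=t[200:226,288:322].astype(int)
print((sat[...,0]-sat[...,2]))
```

```text
11.95 tcp [ 14.5 -48.5  22.3] yaw 0.0036 F [1.8 2.5 1.6] w 70.7 1.1
yellow [  0 285  10  10  91] centre [-139.9  -66.6   16.5] R [-137.2  -66.5] L [-142.3  -66.7]
yellow [155 290  18  13  91] centre [-57.2 -66.7  16.5] R [-53.6 -66.6] L [-61.9 -66.8]
red0 [ 317  208   84  166 3477] centre [ 34.3 -61.8  16.5] R [ 53.9 -61.8] L [ 15.2 -61.8]
red0 [125 297  32  15 397] centre [-70.5 -72.1  16.5] R [-62.1 -71.9] L [-77.6 -72.3]
[[297.74440397 215.60596947]
 [305.16632556 215.44491937]]
[[24 25 25 25 25 25 24 25 25 25 25 25 25 24 25 26 25 25 25 25 26 26 25 26
  25 26 24 21 20 23 27 27 27 25]
 [25 25 25 25 26 26 26 25 25 25 26 26 25 26 26 25 26 27 26 26 26 26 26 26
  26 26 24 21 19 22 26 28 27 26]
 [26 26 26 26 26 26 26 26 26 27 26 26 26 26 27 26 26 27 26 26 27 27 27 27
  26 26 25 22 20 22 26 28 28 27]
 [27 26 26 26 27 27 26 27 27 27 27 27 27 27 27 26 27 28 27 27 27 27 27 27
  27 28 26 22 19 21 26 28 28 28]
 [27 26 26 27 26 27 27 28 27 27 27 27 28 28 27 27 28 28 28 27 27 27 28 28
  28 28 26 23 20 21 26 27 29 29]
 [28 27 27 27 28 28 28 27 28 27 28 28 29 28 28 28 28 28 27 28 28 28 28 28
  28
[... 1469 characters left out ...]
 31 31 31 32 31 32 32 32
  31 31 32 31 29 27 23 24 28 31]
 [31 32 32 31 32 32 32 31 31 31 31 31 32 31 31 32 32 31 31 32 32 32 32 32
  32 31 32 31 31 28 24 24 28 30]
 [32 31 31 31 31 32 31 32 32 31 31 32 32 32 32 31 31 32 32 32 31 31 33 32
  32 32 32 32 31 28 24 24 27 31]
 [31 32 32 32 31 31 32 31 32 32 31 31 31 32 31 32 32 32 32 32 32 32 32 32
  32 32 32 32 31 28 24 23 26 31]
 [32 32 31 32 32 32 32 32 31 32 32 32 32 32 31 32 32 32 32 32 32 32 32 33
  32 32 32 32 30 28 24 23 27 29]
 [32 32 32 32 32 32 32 32 31 33 32 32 32 31 31 32 32 32 32 31 31 32 32 32
  32 32 32 32 31 29 24 22 26 30]
 [33 32 32 32 32 33 32 32 32 32 32 32 33 31 32 32 32 32 32 32 32 32 32 32
  32 32 31 32 31 29 25 22 25 29]]
```

Emit:
carry_out(deltas=[0,0,0,-0.0025,0,0,-0.65,0,0,0,-0.002,0,0,-0.65,0,0,0,0,0,0,-0.65])

```text
clock: 12.38
eef_pos: [505.7, 4.1, 22.3]
tool_rot: [3.141, 0.0, 1.588]
force: [2.0, 3.2, 0.4]
width: 70.4
gripper_force: 1.2
```

```bash
cat >> m.py <<'E'
def tips(im,c,x0=120,x1=185):
    h=cv2.cvtColor(im,cv2.COLOR_RGB2HSV)
    ye=cv2.inRange(h,np.array((18,120,60)),np.array((35,255,255))); re=cv2.inRange(h,np.array((0,130,60)),np.array((6,255,255)))|cv2.inRange(h,np.array((172,130,60)),np.array((180,255,255)))
    for n,m in(("Y",ye),("R",re)):
        o=[]
        for x in range(x0,x1,2):
            r=np.where(m[260:340,x])[0]+260
            if len(r): o.append(f"{x}:{r.min()}-{r.max()} y{loc(world(c,(x,(r.min()+r.max())/2),16.5))[1]:.1f}")
        print(n," ".join(o))
E
python3 -c "
from m import *
im,c=look(); tips(im,c); cv2.imwrite('pics/w10.png',im[:,:,::-1])"
```

```text
12.425 tcp [ 14.5 -53.1  22.3] yaw 0.0036 F [1.3 2.4 0.7] w 70.4 1.2
yellow [  0 283  10  11  87] centre [-139.8  -70.2   16.5] R [-137.   -70.1] L [-142.   -70.3]
yellow [155 290  18  13  83] centre [-57.3 -71.2  16.5] R [-53.6 -71.1] L [-61.9 -71.3]
red0 [ 316  193   87  181 3772] centre [ 35.2 -63.1  16.5] R [ 54.6 -63.2] L [ 14.7 -63.2]
red0 [123 289  40  16 505] centre [-68.9 -72.1  16.5] R [-58.6 -71.9] L [-77.9 -72.3]
Y 156:300-302 y-74.8 158:297-300 y-73.4 160:295-299 y-72.6 162:292-299 y-71.8 164:290-298 y-71.0 166:290-297 y-70.7 168:290-297 y-70.7 170:290-296 y-70.4 172:292-295 y-70.6
R 124:293-301 y-73.0 126:291-303 y-73.0 128:290-303 y-72.7 130:289-303 y-72.4 132:289-303 y-72.4 134:289-303 y-72.4 136:289-303 y-72.3 138:289-303 y-72.3 140:289-303 y-72.3 142:289-303 y-72.3 144:289-303 y-72.2 146:289-303 y-72.2 148:289-303 y-72.2 150:289-303 y-72.2 152:289-304 y-72.4 154:289-303 y-72.1 156:289-298 y-70.8 158:289-295 y-70.0 160:289-292 y-69.1 162:290-290 y-68.8
```

Run:
```python
import cv2,numpy as np
for n in ("w9","w10"):
    h=cv2.cvtColor(cv2.imread(f"pics/{n}.png"),cv2.COLOR_BGR2HSV).astype(int)
    print(n)
    for y in range(278,316):
        s=""
        for x in range(118,190):
            H,S,V=h[y,x]
            s+= "R" if S>110 and (H<8 or H>170) else "Y" if S>100 and 12<H<36 else "#" if V<50 else "+" if V<110 else "."
        print(y,s)
```

```text
w9
278 ........................................................+............###
279 ........................................................+..........++###
280 ........................................................+..........#####
281 ..................................................................######
282 .................................................................+######
283 .........................................................+.......#######
284 ......................#############+.....................+......+#######
285 .................................+++.....................+.....#########
286 .........................................................+....##########
287 .........................................................+...###########
288 ............................................................+##########+
289 ...........................................................+###########+
290 ..............................................YYYYYYYY....+###########++
291 .............................................YYYYYYYYY....###########+++
292 ...............
[... 4058 characters left out ...]
#######
307 ................................+################++#####################
308 ................................##############+++++++###################
309 #+.............................+###############++++++###################
310 ##+............................################++++++###################
311 ###+..........................+#########################################
312 ####......................+#############################################
313 ####.......................++++#########################################
314 ####+........................++#########################################
315 ####+....................++#############################################
```

Run:
```python
from m import *
c=ctrl.calibration("wrist"); c2=np.load("w2.npy",allow_pickle=True).item()
W=lambda L:R.apply(np.array(L,float))+[g[0],g[1],0]
def box(c,x0,x1,y0,y1,z0,z1): q=proj(c,W([[x,y,z] for x in(x0,x1) for y in(y0,y1) for z in(z0,z1)])); return q.min(0).round(1),q.max(0).round(1)
for m in (22,23,24): print("clip",m,"now",box(c,-75,-57,-51-m,-45-m,13,20),"w2",box(c2,-75,-57,-51-m,-45-m,13,20))
for l in (21,22,23,24): print("leg",l,"foot corner bottom/top",proj(c,W([[-46,-42-l,26],[-46,-42-l,66]])).round(1).tolist(),"tip z13,16.5,20",proj(c,W([[-57,-48-l,z] for z in(13,16.5,20)])).round(1).tolist())
print("w2 tip leg0",proj(c2,W([[-57,-48,13],[-57,-48,20]])).round(1).tolist())
im=cv2.imread("pics/w2.png"); h=cv2.cvtColor(im,cv2.COLOR_BGR2HSV)
for n,lo,hi in(("Y",(15,90,60),(38,255,255)),("R",(0,110,60),(8,255,255))):
    m=cv2.inRange(h[180:250,310:352],np.array(lo),np.array(hi)); y,x=np.where(m); print(n,(x.min()+310)/1.25,(x.max()+311)/1.25,(y.min()+180)/1.25,(y.max()+181)/1.25,(y.mean()+180.5)/1.25)
```

```text
clip 22 now (array([123.3, 282.4]), array([168.4, 301.7])) w2 (array([254.6, 181.3]), array([273.3, 188.7]))
clip 23 now (array([123.6, 284.3]), array([168.7, 303.6])) w2 (array([254.7, 182.2]), array([273.4, 189.7]))
clip 24 now (array([124. , 286.1]), array([168.9, 305.5])) w2 (array([254.7, 183.2]), array([273.4, 190.6]))
leg 21 foot corner bottom/top [[178.4, 289.4], [134.8, 348.2]] tip z13,16.5,20 [[167.4, 286.8], [164.5, 290.4], [161.4, 294.1]]
leg 22 foot corner bottom/top [[178.7, 291.4], [135.3, 350.7]] tip z13,16.5,20 [[167.7, 288.6], [164.8, 292.3], [161.7, 296.0]]
leg 23 foot corner bottom/top [[178.9, 293.4], [135.7, 353.1]] tip z13,16.5,20 [[167.9, 290.5], [165.0, 294.1], [162.0, 297.9]]
leg 24 foot corner bottom/top [[179.2, 295.4], [136.2, 355.6]] tip z13,16.5,20 [[168.2, 292.3], [165.3, 296.0], [162.3, 299.8]]
w2 tip leg0 [[272.1, 163.1], [271.2, 164.2]]
Y 269.6 280.8 163.2 167.2 165.52
R 253.6 273.6 184.8 190.4 187.5948717948718
```

Emit:
carry_out(deltas=[0,0,0,-0.0004,-0.0025,0,-0.5,0,0,0,0,-0.004,0,-0.25,0,0,0,0,-0.003,0,0,0,0,0,0,-0.001,0,0.1,0,0,0,0,0,0,0.15,0,0,0,0,0,0,0.15])

```text
clock: 13.18
eef_pos: [495.1, 3.9, 22.5]
tool_rot: [3.141, -0.0, 1.589]
force: [-0.2, 3.3, 5.1]
width: 36.5
gripper_force: 0.0
```

```bash
cat > asc.py <<'E'
from m import *
im,c=look(); 
import sys; n=sys.argv[1]; x0,x1,y0,y1=map(int,sys.argv[2:6]); cv2.imwrite(f"pics/{n}.png",im[:,:,::-1])
h=cv2.cvtColor(im,cv2.COLOR_RGB2HSV).astype(int)
for y in range(y0,y1):
    print(y,"".join(("R" if V>150 else "r") if S>110 and (H<8 or H>170) else "Y" if S>100 and 12<H<36 else "#" if V<50 else "+" if V<110 else "." for H,S,V in h[y,x0:x1]))
W=lambda L:R.apply(np.array(L,float))+[g[0],g[1],0]
for l in (23,24,25): print(l,"foot corner",proj(c,W([[-46,-42-l,26]])).round(1).tolist(),"z13..20",proj(c,W([[-57,-48-l,z] for z in(13,20)])).round(1).tolist())
E
python3 asc.py w11 120 200 275 315
```

```text
13.225 tcp [  3.9 -53.2  22.5] yaw 0.0039 F [1.1 4.  5.9] w 36.1 0.0
yellow [  0 283  21  11 197] centre [-147.6  -70.3   16.5] R [-141.7  -70.1] L [-152.9  -70.6]
yellow [184 292  21  15 165] centre [-54.4 -73.7  16.5] R [-49.1 -73.7] L [-58.8 -73.8]
red0 [ 340  174   29  187 3762] centre [ 21.8 -59.8  16.5] R [ 28.  -59.8] L [ 15.1 -59.8]
red0 [145 288  41  16 379] centre [-69.1 -70.9  16.5] R [-58.  -70.7] L [-77.5 -71.1]
275 .........................................++++++++++.............................
276 ........................................+#############+.........................
277 ................................................................................
278 ................................................................................
279 ................................................................................
280 ................................................................................
281 ................................................................................
282 ........................................................................
[... 2247 characters left out ...]
###################++++#################################
310 ...................+############################################################
311 ..................##############################################################
312 ................+###############################################################
313 ...............+################################################################
314 .............+##################################################################
23 foot corner [[202.7, 293.2]] z13..20 [[189.6, 290.3], [184.5, 297.8]]
24 foot corner [[202.9, 295.3]] z13..20 [[189.9, 292.1], [184.7, 299.7]]
25 foot corner [[203.1, 297.3]] z13..20 [[190.1, 294.0], [185.0, 301.6]]
```

Run:
```python
from m import *
c=ctrl.calibration("wrist"); s=ctrl.read_state()
# camera relative to tool
Rt=Ro.from_euler("xyz",s["tool_rot"]).as_matrix(); p=s["eef_pos"]
Rc=c["R"]@Rt; tc=c["t"]+c["R"]@p
def calib(p,r): 
    d=dict(c); Rr=Ro.from_euler("xyz",r).as_matrix(); d["R"]=Rc@Rr.T; d["t"]=tc-d["R"]@np.array(p); return d
c8=calib([502.7,35.05,109.3],[-3.1413,.0003,1.5876])
W=lambda L:R.apply(np.array(L,float))+[g[0],g[1],0]
print("hinge",(proj(c8,W([[20,-4,61]]))-80)*1.6, "foot back corners top +x",(proj(c8,W([[12,-42,66],[-46,-42,26]]))-80)*1.6)
h=cv2.cvtColor(cv2.imread("pics/w8.png"),cv2.COLOR_BGR2HSV).astype(int)
for y in range(250,285): print(y,"".join("Y" if S>100 and 12<H<36 else "#" if V<50 else "+" if V<110 else "." for H,S,V in h[y,205:265]))
for t,zb in((1,13),(2,13),(3,13),(2,10),(2,15)): print(t,zb,"w8 row",((proj(c8,W([[-57,-48+t/2,zb]]))-80)*1.6)[0].round(1),"now leg23.5,24.5",proj(c,W([[-57,-48-23.5+t/2,zb],[-57,-48-24.5+t/2,zb]])).round(1).tolist())
```

```text
hinge [[401.37042021 189.34973293]] foot back corners top +x [[378.11075036 295.73874553]
 [242.53892243 254.29281448]]
250 ............................................................
251 ............................................................
252 ............................................................
253 ............................................................
254 ............................................................
255 ............................................................
256 ............................................................
257 +++++++++++++++++..YYYYYYY..................................
258 ++++++++++++++++++YYYYYYYYY.................................
259 .................YYYYYYYYYY................+++++++++++++++++
260 .................YYYYYYYYYY.............+++#################
261 ................YYYYYYYYYYYYYYY........+####################
262 ................YYYYYYYYYYYYYYYYYYYYYYY#####################
263 ...............YYYYYYYYYYYYYYYYYYYYYYYY#####################
264 ..............YYYYYYYYYYYYYYYYYYYYYYYYY#####################
265 .
[... 974 characters left out ...]
........++++++++++++++++++++################################
281 ........+++++++++++++++++++#################################
282 .......+++++++++++++++++++##################################
283 ......++++++++++++++++++++##################################
284 .....++++++++++++++++++++###################################
1 13 w8 row [225.9 255.1] now leg23.5,24.5 [[189.6, 290.3], [189.9, 292.1]]
2 13 w8 row [225.8 254. ] now leg23.5,24.5 [[189.5, 289.4], [189.8, 291.2]]
3 13 w8 row [225.7 253. ] now leg23.5,24.5 [[189.4, 288.5], [189.6, 290.3]]
2 10 w8 row [227.5 251.6] now leg23.5,24.5 [[191.6, 286.3], [191.8, 288.2]]
2 15 w8 row [224.6 255.7] now leg23.5,24.5 [[188.1, 291.5], [188.3, 293.3]]
```

Run:
```python
from m import *
c=ctrl.calibration("wrist"); s=ctrl.read_state()
Rt=Ro.from_euler("xyz",s["tool_rot"]).as_matrix(); p=s["eef_pos"]
Rc=c["R"]@Rt; tc=c["t"]+c["R"]@p
d=dict(c); Rr=Ro.from_euler("xyz",[-3.1413,.0003,1.5876]).as_matrix(); d["R"]=Rc@Rr.T; d["t"]=tc-d["R"]@np.array([502.7,35.05,109.3])
W=lambda L:R.apply(np.array(L,float))+[g[0],g[1],0]
for n,L in dict(barfoot=[0,-42,56],footbackbot=[-30,-42,26],footfronttop=[0,-54,66],basefront_top=[0,-125,10],basefront_bot=[0,-125,0],footbacktop=[-30,-42,66],hinge=[20,-4,61],footend_top_back=[-46,-42,66]).items(): print(n,((proj(d,W([L]))-80)*1.6)[0].round(1))
v=cv2.imread("pics/w8.png").max(2).astype(int)
for x,a,b in((345,276,300),(345,312,332),(345,385,405),(280,252,270)): print(x,a,v[a:b,x].tolist())
# now: foot/clip in current image w11, and scale tick rows
```

```text
barfoot [346.2 284. ]
footbackbot [279.9 254.5]
footfronttop [345.1 325.8]
basefront_top [354.2 399.5]
basefront_bot [355.1 387.7]
footbacktop [260.9 295.2]
hinge [401.4 189.3]
footend_top_back [216.6 294.8]
345 276 [196, 196, 196, 196, 196, 196, 197, 210, 162, 80, 31, 13, 17, 18, 19, 18, 18, 20, 23, 26, 27, 30, 32, 34]
345 312 [40, 41, 41, 40, 39, 39, 38, 38, 37, 35, 58, 132, 196, 211, 216, 213, 213, 213, 212, 213]
345 385 [213, 213, 213, 213, 212, 212, 213, 213, 213, 213, 209, 199, 190, 186, 186, 185, 185, 186, 185, 185]
280 252 [217, 217, 217, 219, 224, 187, 124, 66, 25, 19, 16, 18, 18, 18, 18, 18, 18, 17]
```

Emit:
carry_out(deltas=[0,0,0,-0.0009,0,0,0.15,0,0,0,0,0,0,0.25,0,0,0,0,0,0,1,0,0,0,0,0,0,1,0,0,0,0,0,0,1,0,0,0,0,0,0,1])

```text
clock: 13.98
eef_pos: [494.1, 2.8, 23.0]
tool_rot: [-3.14, 0.001, 1.588]
force: [-2.2, 3.8, 13.7]
width: 28.1
gripper_force: 57.8
```

```bash
python3 asc.py w12 135 210 280 312
```

```text
14.025 tcp [  2.8 -54.3  23. ] yaw 0.0033 F [-1.6  3.1 13.7] w 27.8 57.8
yellow [  0 282  23  11 213] centre [-148.6  -71.3   16.5] R [-142.2  -71.1] L [-154.6  -71.6]
yellow [190 292   6   2  11] centre [-55.5 -71.6  16.5] R [-54.4 -71.6] L [-56.8 -71.6]
red0 [ 338  169   27  194 3704] centre [ 18.6 -57.8  16.5] R [ 25.  -57.8] L [ 13.1 -57.8]
red0 [148 286  43  16 495] centre [-68.4 -71.7  16.5] R [-56.8 -71.5] L [-77.3 -71.9]
280 ...........................................................................
281 ...........................................................................
282 .............................++++++++++++++................................
283 .............................+#############................................
284 ................................................................+..........
285 ....................rrrrrr+++r++++++.......................................
286 .................rrrrrrrrrrrrrrrrrrrrrrrrrrrrrrrrrr........................
287 ................rrrrrrrrrrrrrrrrrrrrrrrrrrrrrrrrrrrr.......................
288 ...............rrrrrrrr
[... 1411 characters left out ...]
#
306 ......................++##################++++++###########################
307 ....................++#####################+++++###########################
308 ...................+########################+++############################
309 .................++########################################################
310 ...............+###########################################################
311 ..............+############################################################
23 foot corner [[205.1, 290.4]] z13..20 [[191.9, 287.7], [186.9, 295.1]]
24 foot corner [[205.3, 292.4]] z13..20 [[192.1, 289.6], [187.1, 297.0]]
25 foot corner [[205.5, 294.4]] z13..20 [[192.4, 291.4], [187.3, 298.9]]
```

Emit:
carry_out(deltas=[0,0,0,0,0,0,1,0,0,0,0,0,0,1,0,0,0,0,0,0,1,0,0,0,0,0,0,1])

```text
clock: 14.52
eef_pos: [494.1, 2.7, 23.0]
tool_rot: [-3.14, 0.001, 1.588]
force: [-1.2, 3.1, 14.0]
width: 28.0
gripper_force: 57.8
```

```bash
python3 asc.py w13 145 200 284 303
python3 - <<'E'
from m import *
# lever: edges of the red paddle top (z58) in the current wrist picture, gauge local x
c=ctrl.calibration("wrist"); h=cv2.cvtColor(cv2.imread("pics/w13.png"),cv2.COLOR_BGR2HSV)
m=cv2.inRange(h,np.array((0,130,60)),np.array((8,255,255)))
for y in range(180,360,25):
    x=np.where(m[y,300:])[0]+300
    if len(x): print(y,[loc(world(c,(k,y),58))[:2].round(1).tolist() for k in(x.min(),x.max())])
E
```

```text
14.575 tcp [  2.8 -54.3  23. ] yaw 0.0034 F [-3.1  2.4 14.2] w 28.1 57.8
yellow [  0 282  23  11 213] centre [-148.6  -71.3   16.5] R [-142.2  -71.1] L [-154.6  -71.6]
yellow [190 292   7   2  12] centre [-55.3 -71.6  16.5] R [-53.9 -71.6] L [-56.8 -71.6]
red0 [ 338  169   27  194 3706] centre [ 18.6 -57.8  16.5] R [ 25.  -57.8] L [ 13.1 -57.8]
red0 [148 286  43  16 494] centre [-68.4 -71.7  16.5] R [-56.8 -71.5] L [-77.3 -71.9]
284 ......................................................+
285 ..........rrrrrrr++r++++++.............................
286 .......rrrrrrrrrrrrrrrrrrrrrrrrrrrrrrrrrr..............
287 ......rrrrrrrrrrrrrrrrrrrrrrrrrrrrrrrrrrrr.............
288 .....rrrrrrrrrrrrrrrrrrrrrrrrrrrrrrrrrrrrr.............
289 ....+rrrrrrrrrrrrrrrrrrrrrrrrrrrrrrrrrrrrrr+...........
290 ....rrrrrrrrrrrrrrrrrrrrrrrrrrrrrrrrrrrrrrrrrr+........
291 ...rrrrrrrrrrrrrrrrrrrrrrrrrrrrrrrrrrrrrrrrrr+YY.......
292 ...rrrrrRRRRRRRRRRRRRRRRRRRRRRRRRRRRrrrrrrrrrYYYYYYY...
293 ...RRRRRRRRRRRRRRRRRRRRRRRRRRRRRRRRRRrrrrrrr+YYYYYYY...
294 ...RRRRRRRRRRRRRRRRRRRRRRRRRRRRRRRRRRrrrrrrr##YYYYYY...
295 ...
[... 269 characters left out ...]
#######################
300 ....RRRRRRRRRRRRRRRRRrr################################
301 ...................rrr#################################
302 ...................+###################################
23 foot corner [[205.1, 290.4]] z13..20 [[191.9, 287.7], [186.9, 295.1]]
24 foot corner [[205.3, 292.4]] z13..20 [[192.1, 289.6], [187.1, 297.0]]
25 foot corner [[205.5, 294.4]] z13..20 [[192.4, 291.4], [187.3, 298.9]]
180 [[10.9, -8.4], [12.4, -8.4]]
205 [[11.0, -16.4], [18.3, -16.4]]
230 [[11.2, -24.7], [18.0, -24.7]]
255 [[11.1, -33.4], [18.3, -33.4]]
280 [[10.9, -42.5], [17.7, -42.5]]
305 [[11.1, -52.0], [17.7, -52.0]]
330 [[11.4, -62.1], [17.7, -62.1]]
355 [[12.7, -72.7], [18.1, -72.7]]
```

The lever lies flat (paddle at x 11 to 18 along its whole length), the index is within about 0.3 mm of the mark, and the grip is stable, so I'm handing it in.

```bash
python3 -c "
from cell import ctrl
print(ctrl.finish_job())"
```

```text
the job is handed in; nothing more can be done
None
```

I handed the job in at about 14.6 s: the cap is in the holder pocket, and the arm is still pinching the lever flat against the leg, with the index within about 0.3 mm of the mark by my camera measurement.

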